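# Shut and latch the handpiece case

## Task

Swing the lid of the standing black handpiece case fully shut, hook the latch's steel loop behind the red keeper on the lid, then throw the red lever over centre until it lies flat, so that the latch clamps the lid. Do not knock about the other things on the bench.

Things in the scene. Friction and masses are not known exactly. Their poses are not given: they have to be found in the camera images.
- case_back (a point): Middle of the top back edge of the case, a black box with aluminium edges, 200 mm wide, standing fixed on its hinge side in a 26 mm wooden cradle; its flat top is 170 mm above the bench. Case frame: x level from the lid side to the back, y along the pivots, z up; from the latch pivot this point is x = +95, z = -12 mm. The body spans x = -40 to +95 mm, the shut lid -105 to -40 mm.
- latch_pivot (a point): The lever's pivot, fixed to the case 12 mm above its flat top, half-way along the width: origin of the case frame (axes as the case's: x from lid to back, y along the pivot axis, z up). All latch parts are centred on y = 0. The steel base plate under it stands 3 mm off the top.
- lid (a joint): Lid angle, rad: 0 is shut, grows as its top leans outward to -x; hinge axis along y at x = -40 mm, 148 mm below the latch pivot (34 mm above the bench), at most 0.6. Stiff hinge: it stays where it is left, about 4 N at its top edge moves it.
- lid_edge (a point): Middle of the lid's outer top edge (shut: x = -105 mm, 12 mm below the pivot). The lid's outside below this edge is a flat black face 136 mm high, 200 mm wide: push there, near the edge, towards +x to shut it.
- lever (a joint): Angle of the red latch lever, rad: 0 is lying flat towards +x (closed), 1.57 upright, 2.1 its open stop leaning to -x towards the lid. Slight friction: it stays where it is left.
- lever_tip (a point): End of the red lever, 74 mm from the pivot; the lever is a 6 mm thick, 26 mm wide plate (30 mm wide and 9 mm thick at its end) whose underside runs through the pivot axis; when closed its top is 6 mm above the pivot.
- loop (a joint): Angle of the steel loop against the lever, rad: the loop points at 3.14 + lever - loop, counted like the lever's angle (0 to +x, 1.57 up, 3.14 to the lid). Its pivot is on the lever, 18 mm out from the lever pivot and 3.5 mm below the lever's underside. Light friction: it stays up when near upright, else it falls by its own weight.
- loop_bar (a point): Middle of the loop's cross bar: round steel, 6 mm thick, along y, 48 mm between two 6 mm legs that run 80 mm to the loop pivot. It starts sticking up. Only with the lid shut and the lever at or near its open stop (over 1.8) does it clear the keeper and come down about 15 mm behind it, onto the steel plate; it draws in under the keeper as the lever closes.
- keeper_seat (a point): Where the bar's centre sits when hooked: under the overhang on the -x side of the red keeper, 3 mm above the steel plate on the lid. Lid shut, keeper relaxed: x = -68 mm, 3.5 mm below the pivot. The keeper is a red plate 32 mm wide, 4 mm thick, leaning to -x; its top is 12 mm above the seat and 2 mm to -x of it; it stands between the loop's legs.
- keeper (a joint): Travel of the spring-mounted keeper towards +x, m (0 relaxed, 6 N per mm): about 0.0055 when the hooked latch is closed and clamping. Drawing the hooked lever down to flat takes about 3 N at its end, most at 0.7 rad; past about 0.2 rad it snaps flat.
- mandrel: Bystander: tapered steel rod, 260 mm long, lying on the bench. Origin under its middle.
- black_box: Bystander: black box 60 x 60 x 40 mm.
- burr_stand: Bystander: round wooden stand 68 mm wide with small upright burrs, 52 mm high.
- tin: Bystander: aluminium tin, 72 mm wide, 85 mm high.
- hammer: Bystander: hammer lying on the bench, 260 mm long.
- ring_gauge: Bystander: brass block on a wooden foot, 90 mm long, 50 mm high, beside the case.
- cup: Bystander: white cup, 68 mm wide, 70 mm high.

How it is judged:
On the way, in this order (a step that is already met when the one before it is completed fails the run):
1. the lid is fully shut (value of joint lid below 0.025 rad), for 0.2 s.
2. with the lid shut, the loop's bar is down behind the keeper (value of joint lid below 0.04 rad and x of loop_bar in the frame of keeper_seat between -0.03 and 0.004 m and z of loop_bar in the frame of keeper_seat below 0.006 m), for 0.2 s.
At the end, for the whole second after the job is handed in: The lid is shut (within 0.02 rad), the loop's bar sits under the keeper's overhang (within 5 mm of its seat), the lever lies flat (within 0.06 rad) and the keeper's spring is drawn by more than 3 mm, so the latch clamps the lid (value of joint lid below 0.02 rad and value of joint lever below 0.06 rad and value of joint keeper above 0.003 m and x of loop_bar in the frame of keeper_seat between -0.005 and 0.004 m and z of loop_bar in the frame of keeper_seat below 0.006 m); the robot touches nothing.
It fails at once if a bystander is moved by more than 40 mm (distance of any of mandrel, black_box, burr_stand, tin, hammer, ring_gauge, cup from where it was at the start of the episode above 0.04 m).
It also fails if it takes over 58 s, if anything falls off the work surface, if the arm or the gripper's body presses on something with over 40 N, if the wrist force passes 120 N, or if a joint passes its speed limit or range.

## Robot

A 7-joint arm with a two-finger parallel gripper is mounted at the origin on the work surface. World frame = base frame: x ahead of the robot, y to its left, z up, the work surface at z = 0. Lengths are in m, angles in rad, forces in N, time in s.
With the tool pointing down it reaches from about 0.425 to 0.925 m from the base axis. Payload 6.8 kg.
Tool frame: the origin (TCP) lies between the finger pads; the fingertips stand 14 mm ahead of it and the grasp point (between the pads) lies 5 mm behind it; z points along the fingers, y is the line along which they close (so a half turn about z gives the same grasp; the last joint's range is limited). The gripper opens to 85 mm and grips with 20 to 120 N. Pads are 22 mm wide; open, the fingers measure 114 mm over their backs; the gripper's body (76 mm by 85 mm) begins 54 mm behind the grasp point. The pads swing forward as they close: fully open they stand 13 mm farther back than shut.
Start: joints at [-1.292, 0.477, 0.022, 1.555, -0.011, 1.109, -0.083], TCP at [0.255, 0.625, 0.245] pointing down, gripper open.
Joint ranges: [-2.96, 2.96], [-0.34, 2.1], [-1.41, 1.46], [0.24, 2.44], [-1.37, 4.51], [0.17, 1.92], [-2.96, 2.96]. Speed limits (rad/s): [2.39, 2.39, 3.14, 3.14, 3.14, 3.14, 3.14].

## Interface

Orientations are given as a rotation vector (axis times angle).
In Python, from bench import r, imaging gives the robot as it stands.
- The arm moves only by the tool apply_moves, never from a script. Its argument "moves" is a list of rows, each a list of 2 entries, a list of its own where there are three numbers: the shift along the tool's x, y, z in cm, then the turn about the tool's z in rad. In form: [[[tx, ty, tz], roll], ...]. A call has 1 to 10 rows; each row is the pose to reach, as a shift and turn from the pose commanded when the call began, along the tool's axes at that moment; what a row does not reach only later rows make up. A row lasts 1/12 s, in which the tool goes at most 41.7 mm and 7.16 degrees, less where a joint would pass 70% of its speed; a pose out of reach is approached as far as the arm can. A call with a gripper value outside its range is refused whole. "claw" is the opening, from 0 (shut) to 1 (fully open), set as the call begins (left out, the last holds). The fingers move at their own pace and stop on an object; "grip_force" is the grip in N (left out, the last holds). Time passes only in rows, so rows that repeat a pose let the fingers close. It gives the time, the measured TCP pose, the force and the opening at its end, in the units of the state.
- r.get_obs(): the state, without advancing time (a new reading comes with each control period).
- imaging.grab_frame(name): name is "scene" or "top" or "wrist"; returns a dict with "frame" (420x560x3 uint8, blue, green, red), "intrinsics" (3x3 intrinsics, pixels), "k1" (the pictures are not rectified: a ray, as slopes to the right and down, at radius r is drawn at 1 + k1 r^2 times it, then the intrinsics apply), "T" (4x4, takes a point from camera to world coordinates). Camera axes: x right, y up, looking along -z (the intrinsics and any distortion apply to the point x, -y, -z); pixel columns grow to the right and rows downward; lengths in m; the calibration is good to about 2 mm. A picture is of the moment at which its call begins. There is no depth.
- r.hand_in(): hands the job in, once; it reports no verdict.
The state is a dict: "clock": time; "joints": joint angles; "qvel": joint speeds; "tau": joint torques, N m; "tcp_pos": TCP position; "orientation": TCP orientation; "contact_force": force on the tool from outside, world axes, zero at the start; "moment": the same for the moment, N m; "grip_width": finger opening in m.
Only numpy, scipy, OpenCV 4.12 (cv2) and the standard library are available. Lean on these libraries where they do the work, as an engineer would, in place of code of your own. Each camera call takes 0.05 s, during which the arm holds its last target. There are 200 camera calls.

## Working session

There is one attempt and no reset: what is moved stays moved. The work goes in short steps, Python scripts to look and compute and a tool call to move; the robot and the scene stay as the last step left them, time stands still between calls to the robot, and variables do not carry over. Pictures are saved under pics/ and viewed, on a budget of 10 in all, crops included, one or two more only if the job needs it, and the job is handed in when it is done.

Besides the shell and the picture viewer there is one more tool, called as name([rows], argument=value, ...), one row to a line, values as JSON. apply_moves: Moves the arm, as the interface text tells. Its arguments: {"type":"object","properties":{"moves":{"type":"array","items":{"type":"array"}},"claw":{"type":"number"},"grip_force":{"type":"number"}},"required":["moves"]}

```bash
ls; mkdir -p pics; python3 - <<'E'
from bench import r, imaging
import cv2, numpy as np
for n in ("scene","top"):
    f=imaging.grab_frame(n); cv2.imwrite(f"pics/{n}0.png",f["frame"]); print(n,f["intrinsics"].tolist(),f["k1"],np.round(f["T"],3).tolist())
o=r.get_obs(); print(o["clock"],o["tcp_pos"],o["orientation"],o["grip_width"])
E
```

```text
pics
scene [[531.1161913089331, 0.0, 277.6927289037365], [0.0, 531.1161913089331, 199.15018441442274], [0.0, 0.0, 1.0]] -0.19649965098019326 [[-0.703, -0.587, 0.402, 1.193], [0.711, -0.591, 0.381, 0.605], [0.014, 0.554, 0.833, 1.558], [0.0, 0.0, 0.0, 1.0]]
top [[527.3928096758333, 0.0, 292.59149005039313], [0.0, 527.3928096758333, 210.8685949892072], [0.0, 0.0, 1.0]] -0.17627369965927978 [[-0.006, 0.997, -0.081, 0.425], [-1.0, -0.006, -0.004, -0.028], [-0.005, 0.081, 0.997, 1.551], [0.0, 0.0, 0.0, 1.0]]
0.1 [0.25446947 0.62466276 0.24441666] [-6.03722688e-01 -3.08286123e+00  2.57337108e-03] 0.08549982673312032
```

View pics/scene0.png

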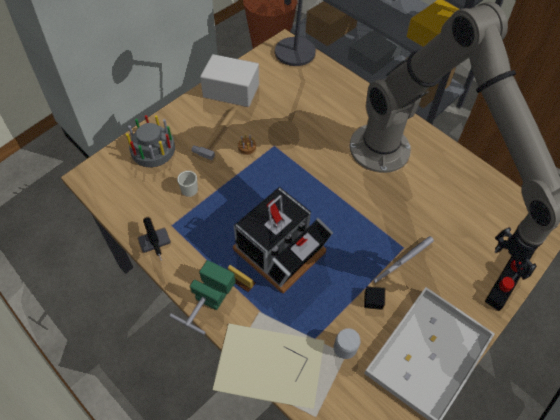

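View pics/top0.png

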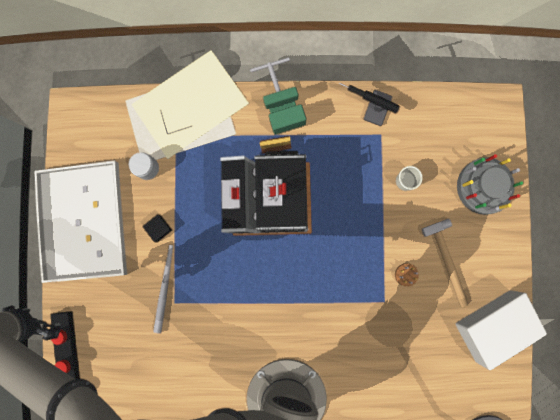

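```bash
python3 - <<'E'
import cv2, numpy as np
a=cv2.imread("pics/top0.png")[135:255,200:330]; b=cv2.imread("pics/scene0.png")[180:300,220:350]
c=np.hstack([cv2.resize(x,None,fx=3,fy=3,interpolation=cv2.INTER_CUBIC) for x in (a,b)])
cv2.imwrite("pics/crop.png",c); print(c.shape)
E
```

```text
(360, 780, 3)
```

View pics/crop.png

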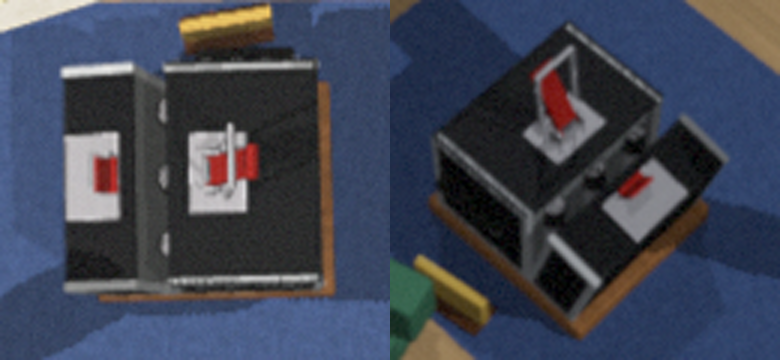

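```bash
cat > geo.py <<'E'
import numpy as np
from scipy.optimize import least_squares
CAM={}
def load(n,K,k1,T): CAM[n]=(np.array(K),k1,np.array(T))
def proj(n,P):
    K,k1,T=CAM[n]; p=np.linalg.inv(T)@np.r_[P,1]; s=np.array([p[0],-p[1]])/-p[2]
    s=s*(1+k1*(s@s)); return s*[K[0,0],K[1,1]]+K[:2,2]
def c2w(c,q):  # case frame (m) -> world; q=px,py,psi
    a=q[2]; return np.array([q[0]+np.cos(a)*c[0]-np.sin(a)*c[1], q[1]+np.sin(a)*c[0]+np.cos(a)*c[1], .182+c[2]])
def lidpt(dx,dz,y,th): # rel. to hinge when shut
    return np.array([-.04+dx*np.cos(th)-dz*np.sin(th), y, -.148+dz*np.cos(th)+dx*-1*-np.sin(th)]) 
def lever(s,n,y,a): # s along, n normal (top side +)
    return np.array([s*np.cos(a)-n*np.sin(a), y, s*np.sin(a)+n*np.cos(a)])
def bar(a,l):
    p=lever(.018,-.0035,0,a); b=np.pi+a-l; return p+.08*np.array([np.cos(b),0,np.sin(b)])
E
cat > fit.py <<'E'
from bench import imaging
from geo import *
for n in ("scene","top"):
    f=imaging.grab_frame(n); load(n,f["intrinsics"],f["k1"],f["T"])
t=lambda u,v:(200+u/3,135+v/3); s=lambda u,v:(220+(u-390)/3,180+v/3)
M=[("top",t(318,62),lambda p:[.095,.1,-.012]),("top",t(322,283),lambda p:[.095,-.1,-.012]),
("top",t(165,65),lambda p:[-.04,.1,-.012]),("top",t(168,290),lambda p:[-.04,-.1,-.012]),
("scene",s(570,25),lambda p:[.095,-.1,-.012]),("scene",s(437,133),lambda p:[.095,.1,-.012]),
("scene",s(527,212),lambda p:[-.04,.1,-.012]),("scene",s(661,98),lambda p:[-.04,-.1,-.012]),
("top",t(63,68),lambda p:lidpt(-.065,.136,.1,p[3])),("top",t(64,290),lambda p:lidpt(-.065,.136,-.1,p[3])),
("top",t(133,65),lambda p:lidpt(0,.136,.1,p[3])),
("scene",s(725,158),lambda p:lidpt(-.065,.136,-.1,p[3])),("scene",s(603,280),lambda p:lidpt(-.065,.136,.1,p[3])),
("top",t(258,162),lambda p:lever(.074,.003,0,p[4])),("scene",s(543,68),lambda p:lever(.074,.003,0,p[4])),
("top",t(230,162),lambda p:bar(p[4],p[5])),("scene",s(556,62),lambda p:bar(p[4],p[5]))]
def res(p): return np.concatenate([proj(n,c2w(g(p),p))-np.array(m) for n,m,g in M])
best=min((least_squares(res,[.56,.06,-1.57,.4,a,l],loss="soft_l1") for a in(1,1.5,2) for l in(1.2,1.8,2.4)),key=lambda r:r.cost)
print(np.round(best.x,4)); print(np.round(best.fun.reshape(-1,2),1).tolist())
q=best.x
for k,c in dict(pivot=[0,0,0],back=[.095,0,-.012],lidedge=lidpt(-.065,.136,0,q[3]),tip=lever(.074,0,0,q[4]),bar=bar(q[4],q[5])).items(): print(k,np.round(c,3),np.round(c2w(c,q),3))
E
python3 fit.py
```

```text
[ 0.5833  0.0355 -1.5619  0.2127  0.9472  2.5981]
[[-0.3, -0.2], [-0.3, 1.5], [-0.1, -0.4], [-0.4, -0.1], [-0.3, -2.0], [-1.7, 0.2], [-0.2, 1.5], [0.7, -1.2], [0.3, 0.4], [0.1, 0.6], [-0.1, 0.0], [1.2, -0.4], [-3.1, 1.2], [-0.7, 0.8], [-1.2, -0.5], [-0.2, -0.6], [-0.4, 0.0]]
pivot [0 0 0] [0.583 0.035 0.182]
back [ 0.095  0.    -0.012] [ 0.584 -0.06   0.17 ]
lidedge [-0.132  0.    -0.029] [0.582 0.168 0.153]
tip [0.043 0.    0.06 ] [ 0.584 -0.008  0.242]
bar [0.02  0.    0.092] [0.583 0.016 0.274]
```

apply_moves([
  [[-45, -23.2, 0], -0.387],
  [[-45, -23.2, 0], -0.387],
  [[-45, -23.2, 0], -0.387],
  [[-45, -23.2, 0], -0.387],
  [[-45, -23.2, 0], -0.387],
  [[-45, -23.2, 0], -0.387],
  [[-45, -23.2, 0], -0.387],
  [[-45, -23.2, 0], -0.387],
  [[-45, -23.2, 0], -0.387],
  [[-45, -23.2, 0], -0.387],
], claw=0)

```text
clock: 1.03
tcp_pos: [0.5265, 0.3068, 0.2454]
orientation: [-0.0, 3.142, 0.0]
contact_force: [0.8, 1.0, -0.2]
grip_width: 0.0002
```

apply_moves([
  [[-4, -4, 0], 0],
  [[-5, -6, 0], 0],
  [[-5, -6, 3], 0],
  [[-5, -6, 6], 0],
  [[-5, -6, 9.5], 0],
  [[-5, -6, 9.5], 0],
])

```text
clock: 1.53
tcp_pos: [0.5715, 0.2465, 0.1437]
orientation: [0.0, -3.131, 0.008]
contact_force: [-1.8, -1.2, -1.8]
grip_width: 0.0002
```

apply_moves([
  [[-1, -2, -0.6], 0],
  [[-1, -4, -0.6], 0],
  [[-1, -5, -0.6], 0],
  [[-1, -6, -0.6], 0],
  [[-1, -7, -0.6], 0],
  [[-1, -7.6, -0.6], 0],
  [[-1, -8.2, -0.6], 0],
  [[-1, -8.6, -0.6], 0],
])

```text
clock: 2.2
tcp_pos: [0.5861, 0.1739, 0.1608]
orientation: [-0.012, 3.137, 0.023]
contact_force: [-8.4, 23.0, 23.1]
grip_width: 0.0002
```

```bash
cat > look.py <<'E'
import sys,cv2,numpy as np
from bench import r,imaging
def crop(n,u,v,w,h): return cv2.resize(imaging.grab_frame(n)["frame"][v:v+h,u:u+w],(390,360),interpolation=cv2.INTER_CUBIC)
cv2.imwrite(sys.argv[1],np.hstack([crop("top",200,135,130,120),crop("scene",220,180,130,120)]))
o=r.get_obs(); print(o["clock"],o["tcp_pos"],o["contact_force"],o["orientation"])
E
python3 look.py pics/a1.png
```

```text
2.3 [0.58607913 0.17371041 0.16115067] [-7.20645037 17.90184152 20.6339323 ] [-0.01214989  3.13642122  0.02189198]
```

View pics/a1.png

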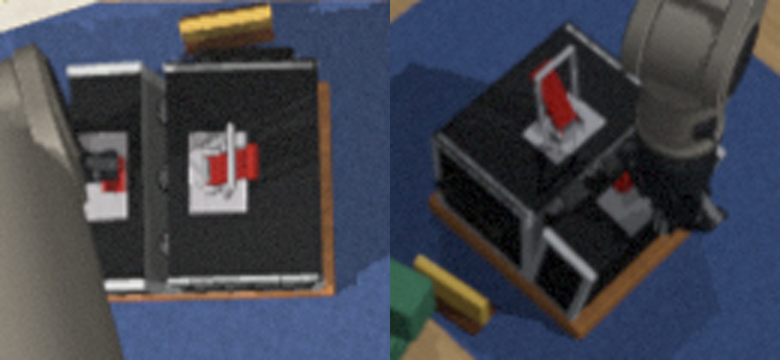

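apply_moves([
  [[0, 2, -0.5], 0],
  [[0, 4, -0.5], 0],
  [[0, 5.5, 0], 0],
  [[0, 5.5, 2.3], 0],
  [[0, 5.5, 2.3], 0],
  [[0, 5.5, 2.3], 0],
])

```text
clock: 2.8
tcp_pos: [0.5842, 0.2171, 0.1319]
orientation: [0.001, -3.138, 0.003]
contact_force: [-0.6, -0.2, 0.9]
grip_width: -0.0
```

apply_moves([
  [[0, -1, 0], 0],
  [[0, -2, 0], 0],
  [[0, -2.7, 0], 0],
  [[0, -3.2, 0], 0],
  [[0, -3.7, 0], 0],
  [[0, -4.2, 0], 0],
  [[0, -4.7, 0], 0],
])

```text
clock: 3.38
tcp_pos: [0.5866, 0.1783, 0.137]
orientation: [-0.007, 3.137, 0.017]
contact_force: [-8.2, 20.1, 24.1]
grip_width: -0.0003
```

```bash
python3 -c "
from bench import r
o=r.get_obs(); print(o['joints'].round(2) if hasattr(o['joints'],'round') else o['joints'],o['contact_force'])"
```

```text
[-0.45  0.49  0.08  1.81 -0.06  0.83  1.23] [-8.24843825 20.12827813 24.14343313]
```

apply_moves([
  [[0, 2, 0], 0],
  [[0, 4, 0], 0],
  [[0, 5, -1], 0],
  [[0, 5, -1], 0],
])

```text
clock: 3.72
tcp_pos: [0.5861, 0.2238, 0.1454]
orientation: [-0.006, 3.139, 0.004]
contact_force: [-0.2, -0.6, 1.2]
grip_width: 0.0002
```

apply_moves([
  [[0, 0, 0], 0.125],
  [[0, 0, 0], 0.25],
  [[0, 0, 0], 0.375],
  [[0, 0, 0], 0.5],
  [[0, 0, 0], 0.625],
  [[0, 0, 0], 0.75],
  [[0, 0, 0], 0.875],
  [[0, 0, 0], 1.0],
  [[0, 0, 0], 1.125],
  [[0, 0, 0], 1.25],
])

```text
clock: 4.55
tcp_pos: [0.5861, 0.2187, 0.1439]
orientation: [1.848, 2.54, 0.0]
contact_force: [-0.1, 0.7, 0.1]
grip_width: 0.0005
```

apply_moves([
  [[0, 0, 0], 0.124],
  [[0, 0, 0], 0.248],
  [[0, 0, 0], 0.321],
  [[0, 0, 0], 0.321],
])

```text
clock: 4.88
tcp_pos: [0.5859, 0.219, 0.1437]
orientation: [2.225, 2.216, -0.0]
contact_force: [-1.1, -0.8, -0.3]
grip_width: -0.0002
```

apply_moves([
  [[-1.5, 0, 0], 0],
  [[-2.5, 0, 0], 0],
  [[-3.3, 0, 0], 0],
  [[-4, 0, 0], 0],
  [[-4.5, 0, 0], 0],
  [[-5, 0, 0], 0],
  [[-5.5, 0, 0], 0],
])

```text
clock: 5.47
tcp_pos: [0.5858, 0.1671, 0.1437]
orientation: [-2.219, -2.221, -0.004]
contact_force: [-2.1, 11.5, 8.0]
grip_width: -0.0003
```

apply_moves([
  [[-0.4, 0, 0], 0],
  [[-0.8, 0, 0], 0],
  [[-1.1, 0, 0], 0],
  [[-1.4, 0, 0], 0],
  [[-1.7, 0, 0], 0],
  [[-1.7, 0, 0], 0],
])

```text
clock: 5.97
tcp_pos: [0.5871, 0.1526, 0.145]
orientation: [-2.217, -2.225, -0.01]
contact_force: [-0.0, 7.9, 6.8]
grip_width: -0.0002
```

apply_moves([
  [[-0.3, 0, 0], 0],
  [[-0.5, 0, 0], 0],
  [[-0.7, 0, 0], 0],
  [[-0.7, 0, 0], 0],
  [[-0.7, 0, 0], 0],
])

```text
clock: 6.38
tcp_pos: [0.5872, 0.1514, 0.1454]
orientation: [-2.209, -2.227, -0.017]
contact_force: [0.0, 18.8, 8.0]
grip_width: 0.0001
```

apply_moves([
  [[1.5, 0, 0], 0],
  [[4, 0, 0], 0],
  [[6, 0, -3], 0],
  [[6, 0, -7], 0],
  [[6, 0, -11], 0],
  [[6, 0, -15], 0],
  [[6, 0, -18], 0],
  [[6, 0, -18], 0],
])

```text
clock: 7.05
tcp_pos: [0.5887, 0.202, 0.3304]
orientation: [2.219, 2.218, 0.016]
contact_force: [1.1, -0.1, 0.9]
grip_width: -0.0001
```

apply_moves([
  [[-4, 0.2, 0], 0],
  [[-8, 0.2, 0], 0],
  [[-12, 0.2, 0], 0],
  [[-16, 0.2, 0], 0],
  [[-20, 0.2, 0], 0],
  [[-24.5, 0.2, 0], 0],
  [[-24.5, 0.2, 0], 0],
  [[-24.5, 0.2, 0], 0],
])

```text
clock: 7.72
tcp_pos: [0.5869, -0.0477, 0.3232]
orientation: [2.228, 2.213, -0.002]
contact_force: [-0.3, 0.5, -1.0]
grip_width: -0.0003
```

```bash
python3 look.py pics/a2.png
```

```text
7.8167 [ 0.58751225 -0.04266492  0.32280937] [ 0.43131026  0.88155961 -0.22485417] [-2.22058649e+00 -2.22116436e+00  2.97857262e-04]
```

View pics/a2.png

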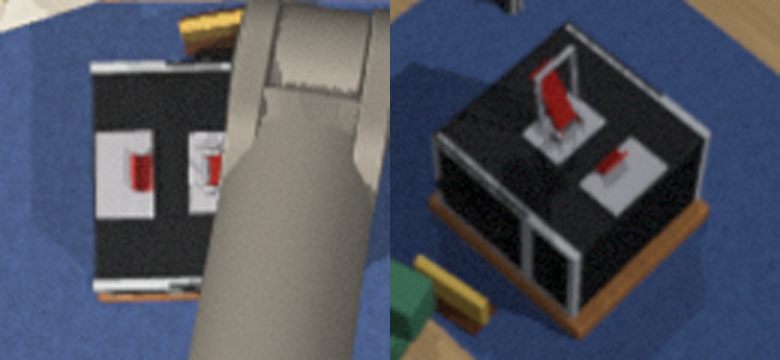

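apply_moves([
  [[0, -0.3, 3], 0],
  [[0, -0.3, 6], 0],
  [[0, -0.3, 7.5], 0],
  [[0, -0.3, 7.5], 0],
])

```text
clock: 8.15
tcp_pos: [0.5824, -0.0404, 0.2443]
orientation: [-2.213, -2.222, 0.008]
contact_force: [-0.3, -0.3, -0.2]
grip_width: -0.0003
```

apply_moves([
  [[1, 0, 0], 0],
  [[2, 0, 0], 0],
  [[3, 0, 0], 0],
  [[4, 0, 0], 0],
  [[5, 0, 0], 0],
  [[6, 0, 0], 0],
  [[7, 0, 0], 0],
  [[8, 0, 0], 0],
  [[8, 0, 0], 0],
])

```text
clock: 8.9
tcp_pos: [0.5845, 0.04, 0.248]
orientation: [-2.217, -2.225, -0.001]
contact_force: [-0.4, -1.5, 0.3]
grip_width: 0.0004
```

apply_moves([
  [[0.5, 0, 0], 0],
  [[1, 0, 0], 0],
  [[1.3, 0, 0], 0],
  [[1.5, 0, 0], 0],
  [[1.5, 0, 0], 0],
])

```text
clock: 9.32
tcp_pos: [0.5846, 0.0519, 0.2482]
orientation: [-2.221, -2.221, 0.0]
contact_force: [0.5, -1.0, 0.2]
grip_width: 0.0002
```

```bash
python3 look.py pics/a3.png
```

```text
9.4167 [0.5846102  0.05151413 0.24829316] [-1.05839632  0.24520817 -0.8915674 ] [-2.22168161e+00 -2.22109826e+00 -1.01673542e-04]
```

View pics/a3.png

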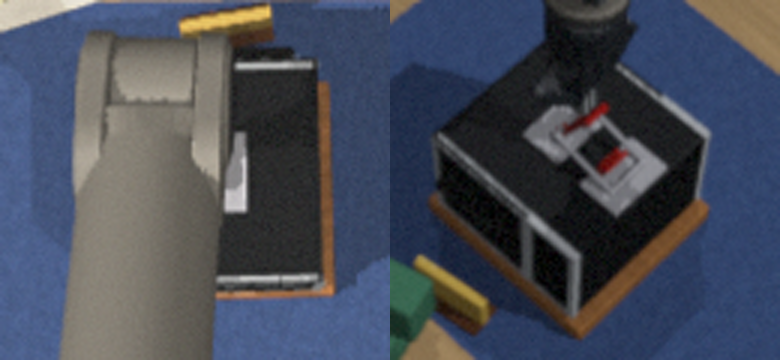

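```bash
python3 - <<'E'
from geo import *
from bench import imaging
f=imaging.grab_frame("scene"); load("scene",f["intrinsics"],f["k1"],f["T"])
q=[.5833,.0355,-1.5619]
for n,c in dict(bar1=[-.083,.024,-.0035],bar2=[-.083,-.024,-.0035],high1=[-.083,.024,.012],high2=[-.083,-.024,.012],seat=[-.068,0,-.0035],ktop=[-.07,0,.0085],tip2=lever(.074,0,0,2.05)).items():
    p=proj("scene",c2w(np.array(c),q)); print(n,((p-[220,180])*3+[390,0]).round())
E
```

```text
bar1 [611. 191.]
bar2 [644. 161.]
high1 [612. 183.]
high2 [645. 153.]
seat [617. 167.]
ktop [619. 162.]
tip2 [594. 110.]
```

```bash
python3 - <<'E'
import cv2
from bench import imaging
a=imaging.grab_frame("scene")["frame"][205:255,260:325]
cv2.imwrite("pics/z.png",cv2.resize(a,None,fx=10,fy=10,interpolation=cv2.INTER_CUBIC))
E
```

```text
(no output)
```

View pics/z.png

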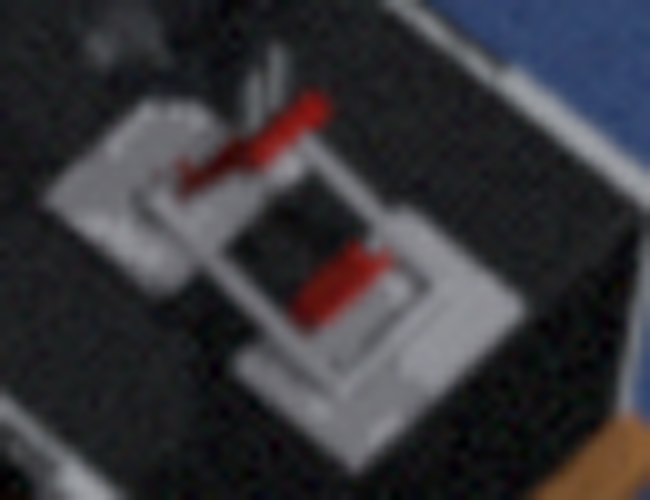

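apply_moves([
  [[-1, 0, 0], 0],
  [[-2, 0, -2], 0],
  [[-2, 0, -5], 0],
  [[0, 0, -5], 0],
  [[3, 0, -5], 0],
  [[6, 0, -5], 0],
  [[6, 0, -3], 0],
  [[6, 0, 0], 0],
  [[6, 0, 0], 0],
  [[6, 0, 0], 0],
])

```text
clock: 10.35
tcp_pos: [0.5837, 0.1104, 0.2475]
orientation: [-2.222, -2.219, 0.005]
contact_force: [-0.1, -0.1, 0.5]
grip_width: -0.0002
```

apply_moves([
  [[-1.5, 0, 0], 0],
  [[-2.8, 0, 0], 0],
  [[-3.6, 0, -0.3], 0],
  [[-4.4, 0, -0.5], 0],
  [[-5.3, 0, -0.8], 0],
  [[-6.2, 0, -0.9], 0],
  [[-7.1, 0, -0.8], 0],
  [[-8, 0, -0.6], 0],
  [[-8.2, 0, -0.5], 0],
  [[-8.2, 0, -0.5], 0],
])

```text
clock: 11.18
tcp_pos: [0.5842, 0.0284, 0.2528]
orientation: [-2.223, -2.219, 0.002]
contact_force: [0.4, -0.3, 0.4]
grip_width: -0.0002
```

apply_moves([
  [[-0.7, 0, 0.25], 0],
  [[-1.5, 0, 0.7], 0],
  [[-2.2, 0, 1.3], 0],
  [[-2.8, 0, 2.0], 0],
  [[-3.1, 0, 2.4], 0],
  [[-3.1, 0, 2.4], 0],
])

```text
clock: 11.68
tcp_pos: [0.584, -0.0028, 0.2281]
orientation: [-2.223, -2.219, 0.003]
contact_force: [0.6, -0.6, 0.4]
grip_width: 0.0
```

```bash
python3 look.py pics/a4.png
```

```text
11.7833 [ 0.58402242 -0.00169786  0.22866801] [-0.40306536  0.10745171  1.69815987] [-2.22140648 -2.22019142  0.00228097]
```

View pics/a4.png

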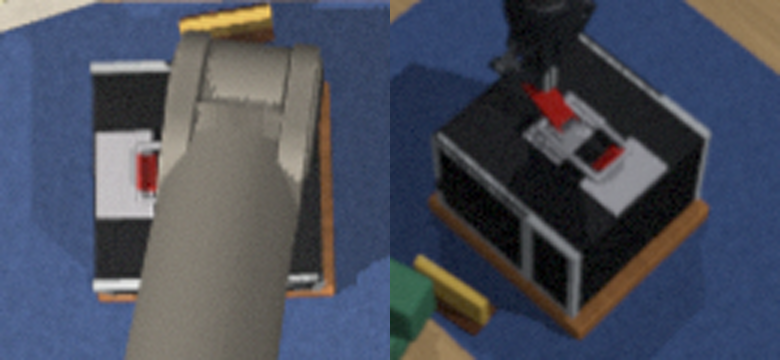

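apply_moves([
  [[-0.4, 0, 0.4], 0],
  [[-0.7, 0, 0.9], 0],
  [[-0.9, 0, 1.4], 0],
  [[-1.1, 0, 1.9], 0],
  [[-1.2, 0, 2.4], 0],
  [[-1.2, 0, 2.8], 0],
  [[-1.2, 0, 2.8], 0],
])

```text
clock: 12.37
tcp_pos: [0.5843, -0.0142, 0.202]
orientation: [-2.222, -2.22, 0.001]
contact_force: [-4.4, -1.0, 10.4]
grip_width: -0.0004
```

apply_moves([
  [[0, 0, 0.3], 0],
  [[0, 0, 0.3], 0],
  [[0, 0, -2], 0],
  [[0, 0, -6], 0],
  [[0, 0, -10], 0],
  [[0, 0, -12], 0],
])

```text
clock: 12.87
tcp_pos: [0.586, -0.0141, 0.3256]
orientation: [2.22, 2.218, 0.006]
contact_force: [0.9, 0.2, 0.7]
grip_width: 0.0002
```

apply_moves([
  [[0, -4, 0], 0],
  [[0, -8, 0], 0],
  [[0, -12, 0], 0],
  [[4, -12, 0], 0],
  [[8, -12, 0], 0],
  [[12, -12, 0], 0],
  [[16, -12, 0], 0],
  [[20, -12, 0], 0],
  [[20, -12, 0], 0],
])

```text
clock: 13.62
tcp_pos: [0.4632, 0.1956, 0.3207]
orientation: [-2.208, -2.233, -0.002]
contact_force: [0.2, 1.2, 0.5]
grip_width: -0.0001
```

```bash
python3 look.py pics/a5.png; python3 - <<'E'
from geo import *
from bench import imaging
f=imaging.grab_frame("top"); load("top",f["intrinsics"],f["k1"],f["T"])
f=imaging.grab_frame("scene"); load("scene",f["intrinsics"],f["k1"],f["T"])
q=[.5833,.0355,-1.5619]
for n,c in dict(tip0=[.074,0,.006],tip2=lever(.074,.006,0,.2),bar=[-.0625,0,-.0035]).items():
    print(n,((proj("top",c2w(np.array(c),q))-[200,135])*3).round(),((proj("scene",c2w(np.array(c),q))-[220,180])*3+[390,0]).round())
E
```

```text
13.7167 [0.46417801 0.18810386 0.32065766] [-0.94805881 -0.9016026  -0.51260484] [ 2.21707042e+00  2.22537938e+00 -1.89070017e-03]
tip0 [295. 172.] [516.  77.]
tip2 [292. 170.] [518.  71.]
bar [139. 175.] [613. 163.]
```

View pics/a5.png

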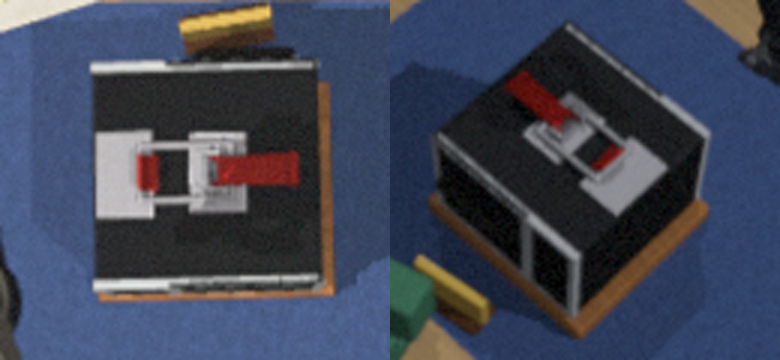

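```bash
python3 -c "
from bench import r
print(r.hand_in())"
```

```text
the job is handed in; nothing more can be done
None
```

The case is shut and latched, and I handed the job in at about 13.7 s on the clock. `hand_in` gave no verdict, so the result rests on my own checks.

- **Lid:** my first pushes, with the fingers' closing direction along the push, only met an upward force of about 20 N. I turned the gripper 90° and pushed again until the force rose to about 19 N with almost no further movement. A picture afterwards showed the lid flush with the body.
- **Loop:** I swung the lever to about its open stop. The loop then fell by its own weight behind the keeper. In the zoomed picture, the bar's end lay within about 3 enlarged-crop pixels (roughly 3 mm) of where my fit predicted it.
- **Lever:** I pushed it over until it met a firm stop of about 10 N at the height expected for flat.

The last picture, with the arm clear, showed the lid shut, the loop around the keeper and the lever lying back along the top of the case. The lever's tip was a few enlarged-crop pixels from its predicted flat position.

Two things I did not check:

- **Clamping:** I never measured the keeper's spring travel directly. I infer that it is clamping from the lever being flat with the bar hooked.
- **Bystanders:** I did not check each one at the end. In the final crop the brass ring gauge had not visibly moved.

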